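# Light the red stone in the viewing pot

### The job

Take the red stone ball from the tray and lower it gently to the bottom of the grey pot on the viewing stand and let go of it; do not drop it in. Then lift the white reflector flap (its dark bar is the handle) until it stands at the same slope as the preset red pointer beside it, and finish while holding it there, because it falls when let go. Do not shift the pointer, and leave the other balls and everything else on the bench where they are.

Things in the scene. Friction and masses are not known exactly. Their poses are not given: they have to be found in the camera images.
- red_ball: polished red stone ball, 42 mm in diameter, about 0.1 kg, on one of the tray's three seats; its frame turns as it rolls, so use the centre point.
- red_ball_center (a point): centre of the red ball
- green_ball: polished green stone ball, 42 mm in diameter, about 0.1 kg, on one of the tray's three seats; its frame turns as it rolls, so use the centre point. Leave it alone.
- green_ball_center (a point): centre of the green ball
- blue_ball: polished blue stone ball, 42 mm in diameter, about 0.1 kg, on one of the tray's three seats; its frame turns as it rolls, so use the centre point. Leave it alone.
- blue_ball_center (a point): centre of the blue ball
- tray: fixed pale wooden tray 250 x 80 x 10 mm (x, y, z), origin at the centre of its underside. Three cork ring seats (34 mm outside, 8 mm high) stand on it in a row along its x axis, at x = -80, 0 and +80 mm. Any ball may be on any seat; a seated ball's centre is about 35 mm above the table.
- stand: fixed viewing stand: dark wooden base, 12 mm thick, spanning x -130..130 and y -245..+85 mm; origin on the table under the pot's axis. It carries the pot, the white flap on the pot's -y side and a fixed brass arc (radius 150 mm about the hinge line, at x = +94 mm, rising to 210 mm above the table) beside which the red pointer swings.
- pot: grey metal pot fixed on the stand, round and open at the top, 70 mm high, outside diameter 132 mm at the foot and 144 mm at the rim, wall 4 mm, floor 6 mm thick; origin at the centre of its underside (12 mm above the table), z up
- pot_in (a point): centre of the pot's inner floor, 18 mm above the table; the inside there is about 124 mm across and 64 mm deep
- pot_rim (a point): centre of the pot's mouth, 82 mm above the table, about 136 mm across inside
- flap: white reflector flap, panel 150 x 150 x 6 mm, about 0.45 kg (give or take a third). Origin on the hinge axis (its x axis, parallel to the stand's x), 60 mm above the table, 100 mm to the -y side of the pot's axis. The panel runs along its -y, 5 to 155 mm out. It starts level; lifting turns it about its -x, up towards the pot (to 1.45 rad). The hinge is free: let go, it falls.
- flap_bar (a point): middle of the flap's dark round handle bar: 12 mm thick, 100 mm long along the flap's x axis, 200 mm from the hinge axis (flap y = -200 mm). An 8 mm rod at each end joins it to the panel's edge, 45 mm away, so fingers can go down on either side. It starts 60 mm above the table with only the table beneath. The bar can turn between the fingers.
- pointer: red pointer arm, 165 mm long, preset at 0.6 to 1.1 rad above level. Origin on the flap's hinge axis, 106 mm farther along +x; the arm runs along its own -y. Its axes are parallel to the flap's when the flap stands at the marked angle. It is stiff and stays where it is; do not shift it.
- pointer_tip (a point): free tip of the red pointer, 165 mm from the hinge axis
- hammer: hammer, 240 mm long, lying on the table. Its origin is near the middle of its underside; it lies along its own x axis. Leave it alone.
- brush: hand brush, 170 mm long, lying on the table. Its origin is near the middle of its underside; it lies along its own x axis. Leave it alone.
- screwdriver: screwdriver, 170 mm long, lying on the table. Its origin is near the middle of its underside; it lies along its own x axis. Leave it alone.
- jar: amber glass jar with a white cap, 70 mm in diameter, 80 mm high, origin at the centre of its underside. Leave it alone.
- bench_block: polished steel block, 70 x 70 x 22 mm, origin at the centre of its underside. Leave it alone.
Things that resemble listed ones, but are neither listed nor needed, are in the scene too. Of the things like the red_ball, leave any that is pink or yellow; of the rest the smaller one is meant.

How it is judged:
By the outcome, as a careful person would: the job done as asked, in the order asked, and still so for the second after the job is handed in, while the arm keeps its last pose, push and grip.
It also fails if it takes over 51 s, if anything falls off the work surface, if the arm or the gripper's body presses on something with over 40 N, if the wrist force passes 120 N, or if a joint passes its speed limit or range.

### The arm

A 6-joint arm with a two-finger parallel gripper is mounted at the origin on the work surface. World frame = base frame: x ahead of the robot, y to its left, z up, the work surface at z = 0. Lengths are in m, angles in rad, forces in N, time in s.
With the tool pointing down it reaches from about 0.25 to 0.725 m from the base axis. Payload 4 kg.
Tool frame: the origin (TCP) lies midway between the tips of the shut fingers; the grasp point (between the pads) lies 19 mm behind it; z points along the fingers, y is the line along which they close (so a half turn about z gives the same grasp; the last joint's range is limited). The gripper opens to 85 mm and grips with 20 to 120 N. Pads are 22 mm wide; open, the fingers measure 114 mm over their backs; the gripper's body (76 mm by 85 mm) begins 54 mm behind the grasp point. The pads swing forward as they close: fully open they stand 13 mm farther back than shut.
Start: joints at [-1.249, 0.241, 0.005, 1.335, 0, 1.571], TCP at [0.158, -0.474, 0.231] pointing down, gripper open.
Joint ranges: [-2.72, 2.72], [-1.05, 1.87], [-1.09, 1.28], [-1.99, 2.15], [-1.42, 1.44], [-3.14, 3.14]. Speed limits (rad/s): [2.79, 2.79, 3.14, 3.14, 3.14, 3.14].

### API

Orientations are given as [roll, pitch, yaw] about the fixed x, y, z axes, in that order (R = Rz(yaw) Ry(pitch) Rx(roll)).
In Python, from cell import sense, snapshot, camera_info, sign_off, regions_of gives the robot as it stands.
- The arm moves only by the tool drive_tool, never from a script. Its argument "rows" is a list of rows, each an object of numbers: "dx", "dy", "dz": the shift along the tool's x, y, z in m; "rx", "ry", "rz": the turn, a rotation vector about the tool's x, y, z in degrees. A call has exactly 5 rows; each row is the pose to reach, as a shift and turn from the pose commanded when the call began, along the tool's axes at that moment; what a row does not reach only later rows make up. A row lasts 1/8 s, in which the tool goes at most 62.5 mm and 10.7 degrees, less where a joint would pass 70% of its speed; a pose out of reach is approached as far as the arm can. A call with a gripper value outside its range is refused whole. "hand" is the closure, from 0 (fully open) to 1 (shut), set as the call begins (left out, the last holds). The fingers move at their own pace and stop on an object; the grip force is fixed at half the most. Time passes only in rows, so rows that repeat a pose let the fingers close, or fill a call up. It gives the time, the measured TCP pose, the force, the opening and the grip force at its end, in the units of the state.
- sense(): the state, without advancing time (a new reading comes with each control period).
- snapshot(name): name is "scene" or "top"; returns the picture (420x560x3 uint8, red, green, blue); there is no depth.
- camera_info(name): a dict with "intrinsics" (3x3 intrinsics, pixels), "dist_coeffs" ([k1, k2, p1, p2, k3] as OpenCV has them; the pictures are not rectified), "R" (3x3) and "t" (3): a world point X has camera coordinates R X + t. Camera axes: x right, y down, z forward; pixel columns grow to the right and rows downward; lengths in m; the calibration is good to about 2 mm. A picture is of the moment at which its call begins. camera_info takes no time and is no camera call.
- sign_off(): hands the job in; it is judged then, once.
Trained networks look in the newest picture that a camera, given by its name, has taken for a name from the list of things; names that differ only in an ending like _2 or _b are one class to them, and where a whole thing is asked for, a point or a joint stands for the part that bears it (a point fixed in the world has none). Each returns a list of dicts, best first, with "confidence" (0 to 1); they miss things now and then, are a little off and sometimes report something else, mostly with a low value. They report only what shows in the picture. A call takes as long as a camera call. They do not tell look-alikes from the thing itself.
- regions_of(label, camera): "pixels" (420x560 bool, what is visible of it) and "uv" ([column, row] in pixels, amid what is visible of it).
The state is a dict: "t": time; "joint_positions": joint angles; "joint_vel": joint speeds; "joint_efforts": joint torques, N m; "ee_pos": TCP position; "tcp_rot": TCP orientation; "force": force on the tool from outside, world axes, zero at the start; "wrist_torque": the same for the moment, N m; "gripper_width": finger opening in m; "finger_force": force on a finger pad.
Only numpy, scipy, OpenCV 4.12 (cv2) and the standard library are available. Lean on these libraries where they do the work, as an engineer would, in place of code of your own. Each camera call takes 0.05 s, during which the arm holds its last target. There are 200 camera calls.

## Working session

There is one attempt and no reset: what is moved stays moved. The work goes in short steps, Python scripts to look and compute and a tool call to move; the robot and the scene stay as the last step left them, time stands still between calls to the robot, and variables do not carry over. Pictures are saved under pics/ and viewed, at most 10 in all, crops included, and the job is handed in when it is done.

Besides the shell and the picture viewer there is one more tool, called after "Emit:" as name(argument=value, ...) on one line, values as JSON. drive_tool: Moves the arm, as the interface text tells. Its arguments: {"type":"object","properties":{"rows":{"type":"array"},"hand":{"type":"number"}},"required":["rows"]}

```bash
mkdir -p pics; ls; python3 - <<'E'
from cell import *
import cv2,numpy as np
for n in("scene","top"):
    im=snapshot(n); cv2.imwrite(f"pics/{n}0.png",im[:,:,::-1])
    c=camera_info(n); print(n,np.round(c["intrinsics"],1).tolist(),np.round(c["dist_coeffs"],4),np.round(c["R"],3).tolist(),np.round(c["t"],3))
    for l in("red_ball","tray","stand","pot","flap","flap_bar","pointer","pointer_tip"):
        print(l,[(round(float(d["confidence"]),2),np.round(d["uv"]).tolist(),int(d["pixels"].sum())) for d in regions_of(l,n)][:4])
s=sense();print(s)
E
```

```text
pics
scene [[379.6, 0.0, 280.8], [0.0, 379.6, 210.4], [0.0, 0.0, 1.0]] [-0.026  0.     0.     0.     0.   ] [[-0.118, 0.993, 0.0], [0.82, 0.097, -0.564], [-0.56, -0.066, -0.826]] [ 0.057 -0.363  1.437]
red_ball [(0.75, [378.0, 165.0], 206), (0.65, [411.0, 222.0], 352), (0.63, [379.0, 224.0], 166)]
tray [(0.62, [375.0, 313.0], 802), (0.56, [371.0, 234.0], 1391)]
stand [(0.59, [298.0, 220.0], 2026), (0.56, [265.0, 218.0], 8783)]
pot [(0.59, [294.0, 216.0], 2095), (0.29, [370.0, 234.0], 1398)]
flap [(0.64, [236.0, 197.0], 2063), (0.42, [298.0, 218.0], 1974)]
flap_bar [(0.85, [236.0, 202.0], 2296)]
pointer [(0.61, [232.0, 225.0], 203), (0.61, [265.0, 220.0], 8509)]
pointer_tip [(0.69, [378.0, 247.0], 142), (0.63, [250.0, 236.0], 96), (0.54, [237.0, 205.0], 2273), (0.23, [370.0, 234.0], 1351)]
top [[424.6, 0.0, 275.5], [0.0, 424.6, 210.2], [0.0, 0.0, 1.0]] [-0.0107  0.      0.      0.      0.    ] [[0.009, -1.0, -0.002], [-0.991, -0.009, -0.134], [0.134, 0.003, -0.991]] [0.021 0.495 1.176]
red_ball [(0.82, [145.0, 226.0], 378), (0.74, [179.0, 299.0], 367), (0.73, [146.0, 258.0], 179), (0.
[... 403 characters left out ...]
tions': array([-1.24898932e+00,  2.40528328e-01,  5.05824243e-03,  1.33518560e+00,
        2.50748040e-06,  1.57078706e+00]), 'joint_vel': array([-1.10829476e-03,  1.16368986e-04, -8.02231154e-04,  1.24919009e-03,
       -3.37016506e-05, -9.53408581e-04]), 'joint_efforts': array([ 4.00000217e-04, -3.72192836e+01,  2.52696651e+01,  1.03985411e-03,
        1.39417864e-05,  7.01172240e-06]), 'ee_pos': array([ 0.15815227, -0.47436515,  0.23136458]), 'tcp_rot': array([ 3.14145201e+00, -2.50617677e-06,  3.21816275e-01]), 'force': array([ 0.22203015, -0.56912917, -0.15584841]), 'wrist_torque': array([-0.01021635,  0.03932164, -0.01794465]), 'finger_force': 0.0, 'gripper_width': 0.08546026615749963}
```

```bash
python3 - <<'E'
import cv2
a=cv2.imread("pics/top0.png")[100:370,100:460]; cv2.imwrite("pics/topc.png",cv2.resize(a,None,fx=2.2,fy=2.2,interpolation=2))
a=cv2.imread("pics/scene0.png")[130:330,160:460]; cv2.imwrite("pics/scenec.png",cv2.resize(a,None,fx=2.6,fy=2.6,interpolation=2))
E
```

```text
(no output)
```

View pics/topc.png

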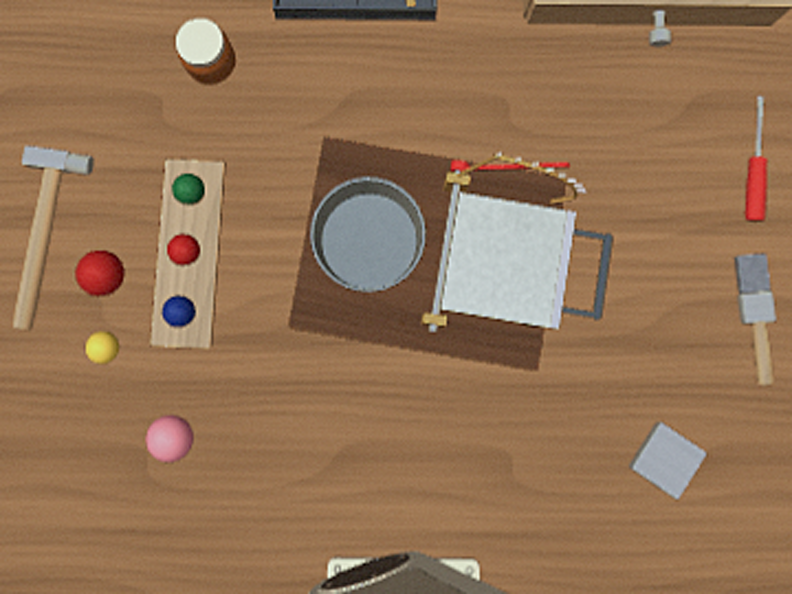

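View pics/scenec.png

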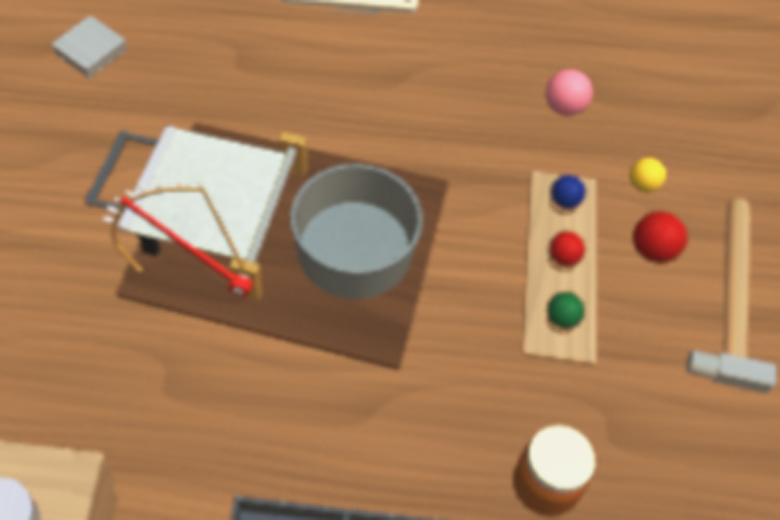

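The first crop (top view) shows the tray at left with green/red/blue balls; the wanted red ball is at crop (184,249), about pixel (184,213), and the larger red look-alike at (145,224) is off the tray. The pot's mouth is at crop (368,235), the flap lies to its right with the bar near crop (603,276), and the red pointer is along crop row 165. The scene crop shows the same, with the pointer running from the hub (242,284) to its tip (125,202).

```bash
cat > h.py <<'E'
import numpy as np,cv2
from scipy.optimize import least_squares
from cell import *
C={n:camera_info(n) for n in("scene","top")}
def proj(n,X):
    c=C[n]; return cv2.projectPoints(np.float64(X).reshape(-1,1,3),cv2.Rodrigues(np.float64(c["R"]))[0],np.float64(c["t"]),np.float64(c["intrinsics"]),np.float64(c["dist_coeffs"]))[0].reshape(-1,2)
def stand2w(p,X):
    c,s=np.cos(p[2]),np.sin(p[2]); X=np.atleast_2d(np.float64(X)); return np.c_[p[0]+c*X[:,0]-s*X[:,1],p[1]+s*X[:,0]+c*X[:,1],X[:,2]]
def arm(a,x,r): # point at radius r on hinge arm, stand frame
    return [x,-.1-r*np.cos(a),.06+r*np.sin(a)]
def red(im):
    h=cv2.cvtColor(im,cv2.COLOR_RGB2HSV); return ((h[...,0]<8)|(h[...,0]>172))&(h[...,1]>170)&(h[...,2]>90)
E
cat > fit.py <<'E'
from h import *
T=lambda l:100+np.array(l)/2.2
S=lambda l:np.array([160,130])+np.array(l)/2.6
top=([[.13,.085,.012],[-.13,.085,.012],[-.13,-.245,.012],[.05,-.3,.06],[-.05,-.3,.06],[0,0,.082]],T([[325,138],[289,328],[538,369],[606,236],[599,317],[368,235]]))
sc=([[-.13,.085,.012],[.13,.085,.012],[.13,-.245,.012],[0,0,.082]],S([[448,182],[400,368],[118,296],[357,217]]))
f=lambda p:np.r_[(proj("top",stand2w(p,top[0]))-top[1]).ravel(),(proj("scene",stand2w(p,sc[0]))-sc[1]).ravel()]
r=least_squares(f,[.35,.05,-.1],loss="soft_l1"); P=r.x; print("stand",P.round(4)); print(f(P).reshape(-1,2).round(1).tolist())
M={}
for n,ref in(("top",T([515,165])),("scene",S([180,240]))):
    m=red(snapshot(n)); k,lab,st,ce=cv2.connectedComponentsWithStats(m.astype(np.uint8),connectivity=8)
    i=min((i for i in range(1,k) if st[i,4]>40),key=lambda i:np.hypot(*(ce[i]-ref))); print(n,st[i],ce[i])
    M[n]=np.argwhere(lab==i)[:,::-1].astype(float)
def g(q,n):
    m=M[n];c=m.mean(0);u,s,v=np.linalg.svd(m-c,full_matrices=False)
    w=proj(n,stand2w(P,[arm(q[0],.106,.03),arm(q[0],.106,.16)])); return ((w-c)@v[1])
print("scene only",least_squares(lambda q:g(q,"scene")[1:]-g(q,"scene")[:1],[.8]).x)
print("both",least_squares(lambda q:np.r_[g(q,"scene"),g(q,"top")],[.8]).x)
a=least_squares(lambda q:g(q,"scene"),[.8]).x[0];print("abs",a)
for n in M:
    w=proj(n,stand2w(P,[arm(a,.106,0),arm(a,.106,.165)]));print(n,w.round(1).tolist(),M[n].min(0),M[n].max(0))
# red ball
obs=[]
for n,ref in(("top",[183.6,213.2]),("scene",[378,225])):
    m=red(snapshot(n));k,lab,st,ce=cv2.connectedComponentsWithStats(m.astype(np.uint8));i=min((i for i in range(1,k) if st[i,4]>40),key=lambda i:np.hypot(*(ce[i]-ref)));print(n,st[i],ce[i]);obs.append((n,ce[i]))
    for d in regions_of("red_ball",n): print("  net",np.round(d["uv"],1),d["pixels"].sum())
q=least_squares(lambda X:np.r_[tuple(proj(n,[X[0],X[1],.035])[0]-o for n,o in obs)],[.35,.2])
print("ball",q.x,q.fun.round(1)); print("pot_in",P[:2],"bar",stand2w(P,[[0,-.3,.06]]),"t",sense()["t"])
E
python3 fit.py
```

```text
stand [ 0.5001  0.0483 -0.1584]
[[-1.1, -1.3], [-0.7, -0.4], [0.1, 0.3], [0.8, -0.1], [-0.9, -1.5], [-0.2, -1.0], [0.1, -1.9], [-0.0, -1.2], [-1.4, -1.6], [-0.4, -1.1]]
top [316 174  24   4  43] [327.86046512 175.55813953]
scene [226 220  31  24 111] [244.32432432 233.02702703]
scene only [0.72070879]
both [0.72585349]
abs 0.7310218243491662
top [[308.6, 176.0], [359.4, 174.7]] [316. 174.] [339. 177.]
scene [[252.5, 238.9], [205.3, 206.6]] [226. 220.] [256. 243.]
top [176 207  14  13 141] [182.34751773 212.9787234 ]
  net [176.8 299.1] 367
  net [179.3 212.2] 161
  net [143.9 226.4] 381
  net [144.8 256.4] 185
  net [185.1 218.5] 1910
  net [333.2 219.2] 3329
scene [372 219  13  13 123] [377.80487805 225.19512195]
  net [378.4 163.9] 242
  net [411.9 220.5] 344
  net [379.1 225.4] 166
  net [406.7 195.8] 146
  net [370.5 310.8] 762
ball [0.48468724 0.28921897] [ 0.3 -0.1  0.3 -0.2]
pot_in [0.50010205 0.04825106] bar [[ 0.45277294 -0.24799201  0.06      ]] t 1.2
```

Emit:
drive_tool(rows=[{"dx": 0.027, "dy": -0.03, "dz": -0.005, "rz": 4.6}, {"dx": 0.066, "dy": -0.075, "dz": -0.01, "rz": 9.2}, {"dx": 0.106, "dy": -0.12, "dz": -0.01, "rz": 13.8}, {"dx": 0.146, "dy": -0.165, "dz": -0.01, "rz": 18.4}, {"dx": 0.186, "dy": -0.21, "dz": -0.01, "rz": 23}], hand=0.2)

```text
invalid input
```

```bash
cat > go.py <<'E'
# usage: go.py x y z [yaw] : remaining shift in tool axes and turn about tool z
import sys,numpy as np
from scipy.spatial.transform import Rotation as Ro
from cell import sense
s=sense();a=[float(v) for v in sys.argv[1:]];R=Ro.from_euler("xyz",s["tcp_rot"])
print("t",round(s["t"],2),"pos",s["ee_pos"].round(4),"rot",s["tcp_rot"].round(3),"F",s["force"].round(1),"w",round(s["gripper_width"],4),"q",s["joint_positions"].round(2))
print("shift mm",(R.inv().apply(np.array(a[:3])-s["ee_pos"])*1e3).round(1))
if len(a)>3: print("turn",(R.inv()*Ro.from_euler("xyz",[a[4] if len(a)>4 else np.pi,0,a[3]])).as_rotvec(degrees=True).round(1))
E
python3 go.py .4847 .2892 .13 -.08
```

```text
t 1.2 pos [ 0.1581 -0.4743  0.2313] rot [3.142 0.    0.322] F [-0.2  0.2  0.6] w 0.0851 q [-1.25  0.24  0.01  1.34 -0.    1.57]
shift mm [ 551.3 -621.1  101.3]
turn [ 0.  0. 23.]
```

Emit:
drive_tool(rows=[{"dx": 0.027, "dy": -0.03, "dz": -0.005, "rx": 0, "ry": 0, "rz": 4.6}, {"dx": 0.066, "dy": -0.075, "dz": -0.01, "rx": 0, "ry": 0, "rz": 9.2}, {"dx": 0.106, "dy": -0.12, "dz": -0.01, "rx": 0, "ry": 0, "rz": 13.8}, {"dx": 0.146, "dy": -0.165, "dz": -0.01, "rx": 0, "ry": 0, "rz": 18.4}, {"dx": 0.186, "dy": -0.21, "dz": -0.01, "rx": 0, "ry": 0, "rz": 23}], hand=0.2)

```text
t: 1.82
ee_pos: [0.2687, -0.2147, 0.2416]
tcp_rot: [3.141, -0.001, -0.083]
force: [1.4, -0.3, -0.4]
gripper_width: 0.0684
finger_force: 0.0
```

```bash
python3 go.py .4847 .2892 .13 -.08
```

```text
t 1.82 pos [ 0.2687 -0.2147  0.2416] rot [ 3.141e+00 -1.000e-03 -8.300e-02] F [ 1.4 -0.3 -0.4] w 0.0684 q [-0.67 -0.08 -0.32  1.33  0.    2.55]
shift mm [ 173.2 -520.2  111.5]
turn [ 0.  -0.1 -0.2]
```

Emit:
drive_tool(rows=[{"dx": 0.017, "dy": -0.051, "dz": 0, "rx": 0, "ry": 0, "rz": -10}, {"dx": 0.034, "dy": -0.102, "dz": 0, "rx": 0, "ry": 0, "rz": -20}, {"dx": 0.051, "dy": -0.153, "dz": 0, "rx": 0, "ry": 0, "rz": -30}, {"dx": 0.068, "dy": -0.204, "dz": 0, "rx": 0, "ry": 0, "rz": -40}, {"dx": 0.085, "dy": -0.256, "dz": 0, "rx": 0, "ry": 0, "rz": -50}])

```text
t: 2.45
ee_pos: [0.3738, 0.0339, 0.2417]
tcp_rot: [3.14, -0.001, 0.799]
force: [1.0, -0.8, 0.4]
gripper_width: 0.0684
finger_force: 0.0
```

```bash
python3 go.py .4847 .2892 .13 3.06
```

```text
t 2.45 pos [0.3738 0.0339 0.2417] rot [ 3.14e+00 -1.00e-03  7.99e-01] F [ 1.  -0.8  0.4] w 0.0684 q [ 0.09 -0.01 -0.26  1.32 -0.    2.43]
shift mm [260.2 -98.7 111.8]
turn [ 1.000e-01  0.000e+00 -1.295e+02]
```

Emit:
drive_tool(rows=[{"dx": 0.05, "dy": -0.019, "dz": 0, "rx": 0, "ry": 0, "rz": -10.5}, {"dx": 0.1, "dy": -0.038, "dz": 0, "rx": 0, "ry": 0, "rz": -21}, {"dx": 0.15, "dy": -0.057, "dz": 0.01, "rx": 0, "ry": 0, "rz": -31.5}, {"dx": 0.2, "dy": -0.076, "dz": 0.02, "rx": 0, "ry": 0, "rz": -42}, {"dx": 0.24, "dy": -0.091, "dz": 0.03, "rx": 0, "ry": 0, "rz": -52.5}])

```text
t: 3.08
ee_pos: [0.4774, 0.2691, 0.2108]
tcp_rot: [3.141, -0.0, 1.717]
force: [-0.5, 0.1, -0.1]
gripper_width: 0.0685
finger_force: 0.0
```

```bash
python3 go.py .4847 .2892 .13 3.06
```

```text
t 3.08 pos [0.4774 0.2691 0.2108] rot [ 3.141 -0.     1.717] F [-0.5  0.1 -0.1] w 0.0685 q [ 0.51  0.34  0.09  1.32 -0.    1.94]
shift mm [18.8 10.1 80.8]
turn [  0.   0. -77.]
```

Emit:
drive_tool(rows=[{"dx": 0.01, "dy": 0.005, "dz": 0.01, "rx": 0, "ry": 0, "rz": -10.5}, {"dx": 0.019, "dy": 0.01, "dz": 0.02, "rx": 0, "ry": 0, "rz": -21}, {"dx": 0.019, "dy": 0.01, "dz": 0.03, "rx": 0, "ry": 0, "rz": -31.5}, {"dx": 0.019, "dy": 0.01, "dz": 0.04, "rx": 0, "ry": 0, "rz": -42}, {"dx": 0.019, "dy": 0.01, "dz": 0.05, "rx": 0, "ry": 0, "rz": -52.5}])

```text
t: 3.7
ee_pos: [0.4841, 0.2873, 0.1609]
tcp_rot: [-3.141, -0.0, 2.632]
force: [0.2, -0.2, 1.1]
gripper_width: 0.0682
finger_force: 0.0
```

Emit:
drive_tool(rows=[{"dx": 0, "dy": 0, "dz": 0.015, "rx": 0, "ry": 0, "rz": -10}, {"dx": 0, "dy": 0, "dz": 0.03, "rx": 0, "ry": 0, "rz": -20}, {"dx": 0, "dy": 0, "dz": 0.03, "rx": 0, "ry": 0, "rz": -24.5}, {"dx": 0, "dy": 0, "dz": 0.03, "rx": 0, "ry": 0, "rz": -24.5}, {"dx": 0, "dy": 0, "dz": 0.03, "rx": 0, "ry": 0, "rz": -24.5}])

```text
t: 4.32
ee_pos: [0.4843, 0.2873, 0.1316]
tcp_rot: [3.141, 0.0, 3.052]
force: [0.5, -0.4, 0.4]
gripper_width: 0.0686
finger_force: 0.0
```

```bash
python3 go.py .4847 .2892 .014 3.06; python3 - <<'E'
from h import *
for n in("top","scene"):
    im=snapshot(n);cv2.imwrite(f"pics/{n}1.png",im[:,:,::-1])
    u=proj(n,[.4847,.2892,.035])[0].astype(int); a=im[u[1]-60:u[1]+60,max(u[0]-75,0):u[0]+75,::-1]; cv2.imwrite(f"pics/{n}1c.png",cv2.resize(a,(390,312)))
a=np.hstack([cv2.imread(f"pics/{n}1c.png") for n in("top","scene")]);cv2.imwrite("pics/g1.png",a)
E
```

```text
t 4.33 pos [0.4843 0.2873 0.1316] rot [3.141 0.    3.052] F [ 0.5 -0.4  0.4] w 0.0686 q [ 0.54  0.42 -0.    1.15  0.    0.62]
shift mm [-1.000e-01  1.900e+00  1.176e+02]
turn [ 0.   0.  -0.5]
```

View pics/g1.png

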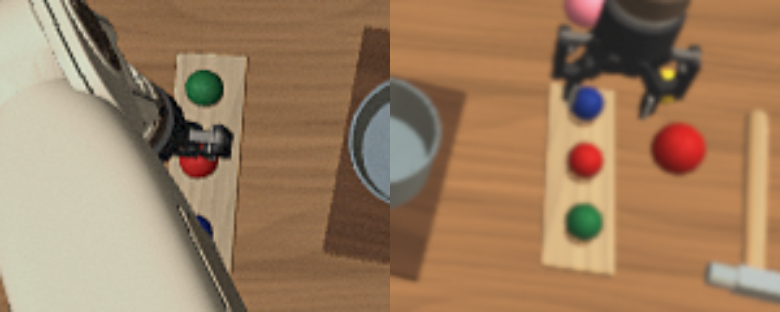

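The gripper hovers above the tray with its fingers astride the red ball (right half, ball at crop (585,160)), closing across the tray; big red ball and yellow one stay clear. Descending.

Emit:
drive_tool(rows=[{"dx": 0, "dy": 0.002, "dz": 0.03, "rx": 0, "ry": 0, "rz": 0}, {"dx": 0, "dy": 0.002, "dz": 0.06, "rx": 0, "ry": 0, "rz": 0}, {"dx": 0, "dy": 0.002, "dz": 0.085, "rx": 0, "ry": 0, "rz": 0}, {"dx": 0, "dy": 0.002, "dz": 0.105, "rx": 0, "ry": 0, "rz": 0}, {"dx": 0, "dy": 0.002, "dz": 0.117, "rx": 0, "ry": 0, "rz": 0}])

```text
t: 5.05
ee_pos: [0.4839, 0.289, 0.0134]
tcp_rot: [-3.141, -0.001, 3.053]
force: [0.4, 0.7, -0.5]
gripper_width: 0.0685
finger_force: 0.0
```

Emit:
drive_tool(rows=[{"dx": 0, "dy": 0, "dz": 0, "rx": 0, "ry": 0, "rz": 0}, {"dx": 0, "dy": 0, "dz": 0, "rx": 0, "ry": 0, "rz": 0}, {"dx": 0, "dy": 0, "dz": 0, "rx": 0, "ry": 0, "rz": 0}, {"dx": 0, "dy": 0, "dz": 0, "rx": 0, "ry": 0, "rz": 0}, {"dx": 0, "dy": 0, "dz": 0, "rx": 0, "ry": 0, "rz": 0}], hand=0.8)

```text
t: 5.68
ee_pos: [0.4846, 0.2884, 0.0152]
tcp_rot: [-3.141, 0.001, 3.052]
force: [-1.9, -5.2, 4.4]
gripper_width: 0.0397
finger_force: 60.1
```

Emit:
drive_tool(rows=[{"dx": 0, "dy": 0, "dz": -0.005, "rx": 0, "ry": 0, "rz": 0}, {"dx": 0, "dy": 0, "dz": -0.015, "rx": 0, "ry": 0, "rz": 0}, {"dx": 0, "dy": 0, "dz": -0.03, "rx": 0, "ry": 0, "rz": 0}, {"dx": 0, "dy": 0, "dz": -0.05, "rx": 0, "ry": 0, "rz": 0}, {"dx": 0, "dy": 0, "dz": -0.07, "rx": 0, "ry": 0, "rz": 0}])

```text
t: 6.3
ee_pos: [0.4846, 0.2897, 0.0861]
tcp_rot: [3.14, 0.001, 3.054]
force: [-0.2, 0.2, 0.1]
gripper_width: 0.0396
finger_force: 60.4
```

```bash
python3 go.py .4847 .2892 .17 3.06; python3 - <<'E'
from h import *
im=snapshot("scene");cv2.imwrite("pics/scene2.png",im[:,:,::-1])
cv2.imwrite("pics/g2.png",cv2.resize(im[150:270,310:460,::-1],(600,480),interpolation=2))
E
```

```text
t 6.3 pos [0.4846 0.2897 0.0861] rot [3.140e+00 1.000e-03 3.054e+00] F [-0.2  0.2  0.1] w 0.0396 q [ 0.54  0.47 -0.06  1.04  0.    0.63]
shift mm [ -0.2  -0.4 -83.9]
turn [ 0.1  0.1 -0.4]
```

View pics/g2.png

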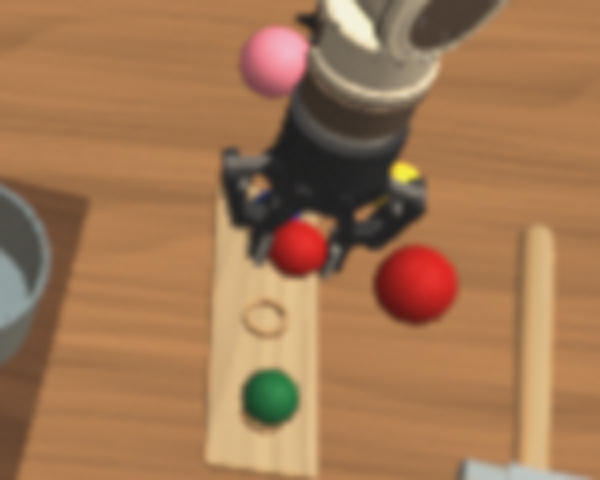

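Ball is held between the fingers (crop (299,247)), its seat ring empty, green and blue still seated. On to the pot.

```bash
python3 go.py .5 .048 .13 3.06; python3 - <<'E'
from h import *
print(proj("scene",[.4846,.2897,.106]),proj("scene",[.4906,.2897,.106]),proj("scene",[.4846,.2897,.112]))
E
```

```text
t 6.35 pos [0.4863 0.2907 0.089 ] rot [3.138 0.005 3.054] F [ 0.8 -0.8  1.4] w 0.0395 q [ 0.54  0.46 -0.06  1.04  0.    0.63]
shift mm [ -35.2 -240.4  -41.8]
turn [ 0.2  0.3 -0.4]
[[383.68556126 211.47732273]] [[383.75855679 213.24693783]] [[384.16741605 210.26724031]]
```

Emit:
drive_tool(rows=[{"dx": -0.002, "dy": -0.02, "dz": -0.025, "rx": 0, "ry": 0, "rz": 0}, {"dx": -0.009, "dy": -0.06, "dz": -0.045, "rx": 0, "ry": 0, "rz": 0}, {"dx": -0.016, "dy": -0.11, "dz": -0.05, "rx": 0, "ry": 0, "rz": 0}, {"dx": -0.024, "dy": -0.16, "dz": -0.05, "rx": 0, "ry": 0, "rz": 0}, {"dx": -0.031, "dy": -0.21, "dz": -0.05, "rx": 0, "ry": 0, "rz": 0}])

```text
t: 6.98
ee_pos: [0.4971, 0.0761, 0.1352]
tcp_rot: [3.141, 0.002, 3.054]
force: [0.3, 0.3, -0.2]
gripper_width: 0.0398
finger_force: 60.5
```

Emit:
drive_tool(rows=[{"dx": -0.004, "dy": -0.03, "dz": 0.0, "rx": 0, "ry": 0, "rz": 0}, {"dx": -0.004, "dy": -0.03, "dz": 0.01, "rx": 0, "ry": 0, "rz": 0}, {"dx": -0.004, "dy": -0.03, "dz": 0.03, "rx": 0, "ry": 0, "rz": 0}, {"dx": -0.004, "dy": -0.03, "dz": 0.05, "rx": 0, "ry": 0, "rz": 0}, {"dx": -0.004, "dy": -0.03, "dz": 0.05, "rx": 0, "ry": 0, "rz": 0}])

```text
t: 7.6
ee_pos: [0.4964, 0.048, 0.0827]
tcp_rot: [-3.141, -0.004, 3.055]
force: [0.5, 0.0, 0.6]
gripper_width: 0.0394
finger_force: 60.6
```

```bash
python3 go.py .5 .048 .020 3.06
```

```text
t 7.6 pos [0.4964 0.048  0.0827] rot [-3.141 -0.004  3.055] F [0.5 0.  0.6] w 0.0394 q [ 0.1   0.36 -0.24  0.97  0.    0.18]
shift mm [-3.9  0.4 62.7]
turn [-0.  -0.2 -0.3]
```

Emit:
drive_tool(rows=[{"dx": -0.003, "dy": 0, "dz": 0.015, "rx": 0, "ry": 0, "rz": 0}, {"dx": -0.003, "dy": 0, "dz": 0.03, "rx": 0, "ry": 0, "rz": 0}, {"dx": -0.003, "dy": 0, "dz": 0.043, "rx": 0, "ry": 0, "rz": 0}, {"dx": -0.003, "dy": 0, "dz": 0.051, "rx": 0, "ry": 0, "rz": 0}, {"dx": -0.003, "dy": 0, "dz": 0.055, "rx": 0, "ry": 0, "rz": 0}])

```text
t: 8.22
ee_pos: [0.5006, 0.0467, 0.0286]
tcp_rot: [-3.141, -0.001, 3.053]
force: [0.1, -0.4, -0.8]
gripper_width: 0.0392
finger_force: 60.6
```

Emit:
drive_tool(rows=[{"dx": 0, "dy": 0, "dz": 0.001, "rx": 0, "ry": 0, "rz": 0}, {"dx": 0, "dy": 0, "dz": 0.002, "rx": 0, "ry": 0, "rz": 0}, {"dx": 0, "dy": 0, "dz": 0.003, "rx": 0, "ry": 0, "rz": 0}, {"dx": 0, "dy": 0, "dz": 0.004, "rx": 0, "ry": 0, "rz": 0}, {"dx": 0, "dy": 0, "dz": 0.005, "rx": 0, "ry": 0, "rz": 0}])

```text
t: 8.85
ee_pos: [0.501, 0.0468, 0.0244]
tcp_rot: [3.142, 0.0, 3.053]
force: [1.0, -0.9, -0.9]
gripper_width: 0.0399
finger_force: 60.6
```

Emit:
drive_tool(rows=[{"dx": 0, "dy": 0, "dz": 0.001, "rx": 0, "ry": 0, "rz": 0}, {"dx": 0, "dy": 0, "dz": 0.002, "rx": 0, "ry": 0, "rz": 0}, {"dx": 0, "dy": 0, "dz": 0.003, "rx": 0, "ry": 0, "rz": 0}, {"dx": 0, "dy": 0, "dz": 0.003, "rx": 0, "ry": 0, "rz": 0}, {"dx": 0, "dy": 0, "dz": 0.003, "rx": 0, "ry": 0, "rz": 0}])

```text
t: 9.48
ee_pos: [0.501, 0.0468, 0.0213]
tcp_rot: [-3.142, 0.0, 3.053]
force: [-0.3, -1.4, -0.9]
gripper_width: 0.0393
finger_force: 60.6
```

Emit:
drive_tool(rows=[{"dx": 0, "dy": 0, "dz": 0.0005, "rx": 0, "ry": 0, "rz": 0}, {"dx": 0, "dy": 0, "dz": 0.001, "rx": 0, "ry": 0, "rz": 0}, {"dx": 0, "dy": 0, "dz": 0.0015, "rx": 0, "ry": 0, "rz": 0}, {"dx": 0, "dy": 0, "dz": 0.0015, "rx": 0, "ry": 0, "rz": 0}, {"dx": 0, "dy": 0, "dz": 0.0015, "rx": 0, "ry": 0, "rz": 0}])

```text
t: 10.1
ee_pos: [0.501, 0.0468, 0.02]
tcp_rot: [3.142, 0.0, 3.053]
force: [-0.7, 1.2, 2.7]
gripper_width: 0.0398
finger_force: 60.6
```

Emit:
drive_tool(rows=[{"dx": 0, "dy": 0, "dz": 0.0003, "rx": 0, "ry": 0, "rz": 0}, {"dx": 0, "dy": 0, "dz": 0.0006, "rx": 0, "ry": 0, "rz": 0}, {"dx": 0, "dy": 0, "dz": 0.001, "rx": 0, "ry": 0, "rz": 0}, {"dx": 0, "dy": 0, "dz": 0.001, "rx": 0, "ry": 0, "rz": 0}, {"dx": 0, "dy": 0, "dz": 0.001, "rx": 0, "ry": 0, "rz": 0}])

```text
t: 10.72
ee_pos: [0.5013, 0.0467, 0.0198]
tcp_rot: [3.141, 0.001, 3.053]
force: [-2.5, -0.9, 8.3]
gripper_width: 0.0393
finger_force: 61.1
```

Contact with the floor (8 N). Release.

Emit:
drive_tool(rows=[{"dx": 0, "dy": 0, "dz": -0.0005, "rx": 0, "ry": 0, "rz": 0}, {"dx": 0, "dy": 0, "dz": -0.0005, "rx": 0, "ry": 0, "rz": 0}, {"dx": 0, "dy": 0, "dz": -0.0005, "rx": 0, "ry": 0, "rz": 0}, {"dx": 0, "dy": 0, "dz": -0.0005, "rx": 0, "ry": 0, "rz": 0}, {"dx": 0, "dy": 0, "dz": -0.0005, "rx": 0, "ry": 0, "rz": 0}], hand=0.25)

```text
t: 11.35
ee_pos: [0.5009, 0.0468, 0.0192]
tcp_rot: [3.142, -0.0, 3.053]
force: [-1.3, 0.9, 1.1]
gripper_width: 0.064
finger_force: 0.0
```

Emit:
drive_tool(rows=[{"dx": 0, "dy": 0, "dz": -0.01, "rx": 0, "ry": 0, "rz": 0}, {"dx": 0, "dy": 0, "dz": -0.03, "rx": 0, "ry": 0, "rz": 0}, {"dx": 0, "dy": 0, "dz": -0.06, "rx": 0, "ry": 0, "rz": 0}, {"dx": 0, "dy": 0, "dz": -0.1, "rx": 0, "ry": 0, "rz": 0}, {"dx": 0, "dy": 0, "dz": -0.14, "rx": 0, "ry": 0, "rz": 0}])

```text
t: 11.98
ee_pos: [0.5008, 0.0467, 0.1612]
tcp_rot: [-3.142, 0.0, 3.053]
force: [1.2, -0.4, 0.3]
gripper_width: 0.0638
finger_force: 0.0
```

```bash
python3 go.py .4528 -.248 .16 2.983; python3 - <<'E'
from h import *
im=snapshot("scene");cv2.imwrite("pics/scene3.png",im[:,:,::-1])
cv2.imwrite("pics/g3.png",cv2.resize(im[130:290,190:410,::-1],(770,560),interpolation=2))
E
```

```text
t 11.97 pos [0.5008 0.0467 0.1612] rot [-3.142  0.     3.053] F [ 1.2 -0.4  0.3] w 0.0638 q [ 0.09  0.29 -0.12  1.16 -0.    0.18]
shift mm [  21.8 -297.8    1.2]
turn [-0.  0.  4.]
```

View pics/g3.png

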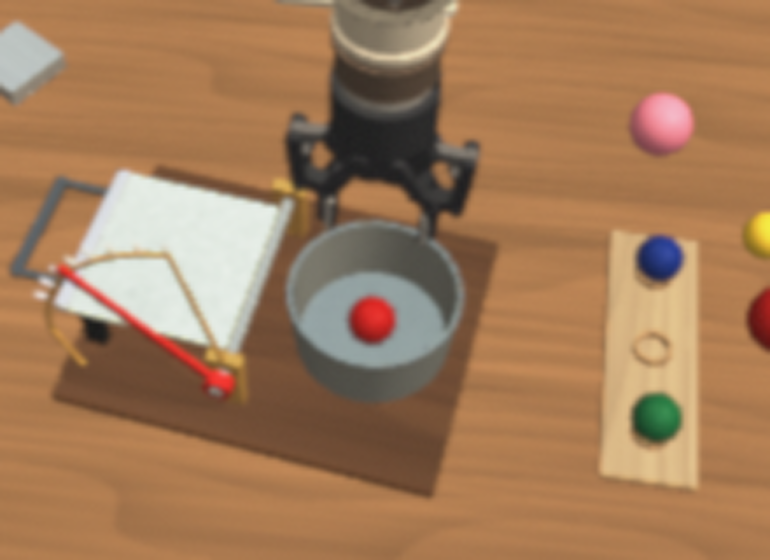

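The red ball sits at the middle of the pot's floor (crop (372,320)); blue and green unchanged; flap level, bar free at crop left. Going to the bar.

Emit:
drive_tool(rows=[{"dx": 0.003, "dy": -0.04, "dz": 0, "rx": 0, "ry": 0, "rz": 1}, {"dx": 0.007, "dy": -0.1, "dz": 0, "rx": 0, "ry": 0, "rz": 2}, {"dx": 0.012, "dy": -0.16, "dz": 0, "rx": 0, "ry": 0, "rz": 3}, {"dx": 0.016, "dy": -0.22, "dz": 0, "rx": 0, "ry": 0, "rz": 4}, {"dx": 0.02, "dy": -0.275, "dz": 0, "rx": 0, "ry": 0, "rz": 4}], hand=0.55)

```text
t: 12.65
ee_pos: [0.4563, -0.2275, 0.1601]
tcp_rot: [-3.141, 0.001, 2.983]
force: [1.1, 0.8, -0.4]
gripper_width: 0.0388
finger_force: 0.0
```

Emit:
drive_tool(rows=[{"dx": 0.002, "dy": -0.023, "dz": 0, "rx": 0, "ry": 0, "rz": 0}, {"dx": 0.002, "dy": -0.023, "dz": 0.01, "rx": 0, "ry": 0, "rz": 0}, {"dx": 0.002, "dy": -0.023, "dz": 0.03, "rx": 0, "ry": 0, "rz": 0}, {"dx": 0.002, "dy": -0.023, "dz": 0.05, "rx": 0, "ry": 0, "rz": 0}, {"dx": 0.002, "dy": -0.023, "dz": 0.05, "rx": 0, "ry": 0, "rz": 0}])

```text
t: 13.28
ee_pos: [0.4499, -0.2458, 0.1076]
tcp_rot: [3.14, -0.004, 2.985]
force: [-0.7, -0.6, 0.2]
gripper_width: 0.0383
finger_force: 0.0
```

```bash
python3 go.py .4528 -.248 .04 2.983; python3 - <<'E'
from h import *
P=[.5001,.0483,-.1584]
im=snapshot("scene");cv2.imwrite("pics/scene4.png",im[:,:,::-1])
a=im[130:280,150:350,::-1].copy()
a=cv2.resize(a,(800,600),interpolation=2)
for p in proj("scene",stand2w(P,[[.05,-.3,.06],[-.05,-.3,.06],[0,-.3,.06]])): cv2.circle(a,tuple(int(v) for v in (p-[150,130])*4),3,(0,255,0),-1)
cv2.imwrite("pics/g4.png",a)
E
```

```text
t 13.28 pos [ 0.4499 -0.2458  0.1076] rot [ 3.14  -0.004  2.985] F [-0.7 -0.6  0.2] w 0.0383 q [-0.5   0.36 -0.17  1.05  0.   -0.34]
shift mm [-3.5 -1.9 67.6]
turn [ 0.1 -0.2  0.1]
```

View pics/g4.png

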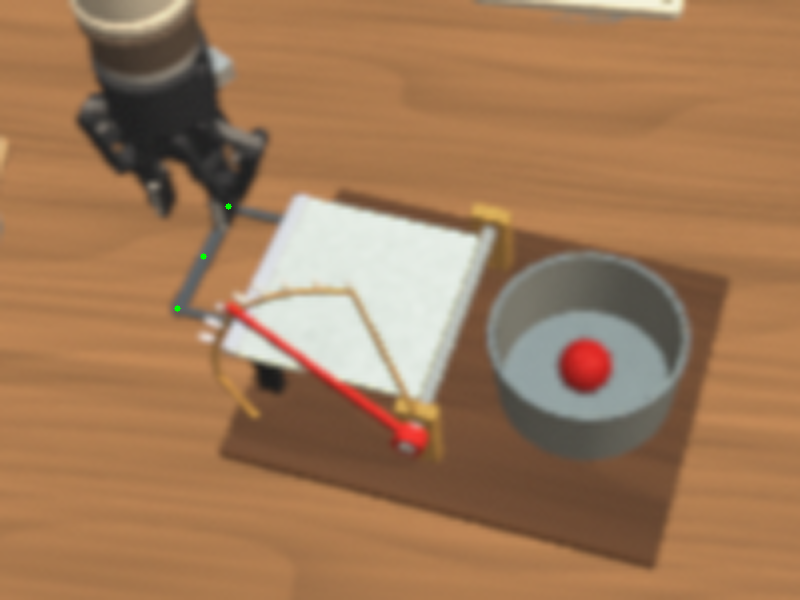

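The projected bar points (green) lie on the dark bar (crop (203,257)); the open gripper stands above it. Lowering and closing.

Emit:
drive_tool(rows=[{"dx": -0.003, "dy": -0.002, "dz": 0.015, "rx": 0, "ry": 0, "rz": 0}, {"dx": -0.003, "dy": -0.002, "dz": 0.03, "rx": 0, "ry": 0, "rz": 0}, {"dx": -0.003, "dy": -0.002, "dz": 0.045, "rx": 0, "ry": 0, "rz": 0}, {"dx": -0.003, "dy": -0.002, "dz": 0.058, "rx": 0, "ry": 0, "rz": 0}, {"dx": -0.003, "dy": -0.002, "dz": 0.067, "rx": 0, "ry": 0, "rz": 0}])

```text
t: 13.95
ee_pos: [0.4533, -0.25, 0.0411]
tcp_rot: [3.141, -0.001, 2.983]
force: [0.1, 0.5, 0.9]
gripper_width: 0.0385
finger_force: 0.0
```

Emit:
drive_tool(rows=[{"dx": 0, "dy": 0, "dz": 0, "rx": 0, "ry": 0, "rz": 0}, {"dx": 0, "dy": 0, "dz": 0, "rx": 0, "ry": 0, "rz": 0}, {"dx": 0, "dy": 0, "dz": 0, "rx": 0, "ry": 0, "rz": 0}, {"dx": 0, "dy": 0, "dz": 0, "rx": 0, "ry": 0, "rz": 0}, {"dx": 0, "dy": 0, "dz": 0, "rx": 0, "ry": 0, "rz": 0}], hand=1.0)

```text
t: 14.58
ee_pos: [0.4538, -0.2485, 0.0423]
tcp_rot: [3.138, -0.0, 2.984]
force: [0.5, 4.3, -1.4]
gripper_width: 0.0097
finger_force: 58.4
```

```bash
python3 go.py .4528 -.248 .04 2.983; python3 - <<'E'
from cell import sense
import numpy as np
from scipy.spatial.transform import Rotation as Ro
s=sense();R=Ro.from_euler("xyz",s["tcp_rot"]);yaw=-.1584
for a in np.linspace(.0725,.725,10):
    d=-.2*np.cos(a)+.2; w=np.array([-np.sin(yaw)*d,np.cos(yaw)*d,.2*np.sin(a)])
    print(round(a,3),(R.inv().apply(w)*1e3).round(1))
ax=R.inv().apply([-np.cos(yaw),-np.sin(yaw),0]);print("lift axis in tool",ax.round(3))
E
```

```text
t 14.57 pos [ 0.4538 -0.2485  0.0423] rot [ 3.138 -0.     2.984] F [ 0.5  4.3 -1.4] w 0.0097 q [-0.5   0.44 -0.24  0.89  0.   -0.35]
shift mm [1.1 0.3 2.3]
turn [ 0.2 -0.   0.1]
0.072 [  0.    0.6 -14.5]
0.145 [  0.    2.2 -28.9]
0.217 [  0.    4.9 -43.1]
0.29 [  0.    8.6 -57.2]
0.362 [  0.   13.3 -70.9]
0.435 [  0.   18.9 -84.2]
0.507 [ -0.   25.6 -97.1]
0.58 [  -0.    33.1 -109.5]
0.652 [  -0.    41.5 -121.3]
0.725 [  -0.    50.8 -132.4]
lift axis in tool [1.    0.001 0.   ]
```

Emit:
drive_tool(rows=[{"dx": 0, "dy": 0, "dz": -0.0145, "rx": 2, "ry": 0, "rz": 0}, {"dx": 0, "dy": 0.0008, "dz": -0.0289, "rx": 4, "ry": 0, "rz": 0}, {"dx": 0, "dy": 0.0028, "dz": -0.0432, "rx": 6, "ry": 0, "rz": 0}, {"dx": 0, "dy": 0.0058, "dz": -0.0574, "rx": 8, "ry": 0, "rz": 0}, {"dx": 0, "dy": 0.0098, "dz": -0.0712, "rx": 10, "ry": 0, "rz": 0}])

```text
t: 15.2
ee_pos: [0.4554, -0.2389, 0.1134]
tcp_rot: [-2.969, -0.0, 2.984]
force: [1.9, 6.0, -6.4]
gripper_width: 0.0096
finger_force: 58.2
```

```bash
cat > lift.py <<'E'
# estimate flap angle from the grasp, print rows for targets
import sys,numpy as np
from scipy.spatial.transform import Rotation as Ro
from cell import sense
from h import stand2w,arm
P=[.5001,.0483,-.1584]; s=sense();R=Ro.from_euler("xyz",s["tcp_rot"]);G=.0185
b=s["ee_pos"]-G*R.as_matrix()[:,2]; h=stand2w(P,[[0,-.1,.06]])[0];v=b-h
u=np.array([np.sin(P[2]),-np.cos(P[2])]) # stand -y
out=v[:2]@u; a0=np.arctan2(v[2],out); print("t",round(s["t"],2),"angle",a0.round(4),"r",np.hypot(out,v[2]).round(4),"F",s["force"].round(1),"w",round(s["gripper_width"],4),"rot",s["tcp_rot"].round(3))
end,tilt=float(sys.argv[1]),float(sys.argv[2])
p=lambda a:np.array([*(u*.2*np.cos(a)),.2*np.sin(a)])
for k in range(1,6):
    f=k/5;a=a0+f*(end-a0); Rr=Ro.from_euler("x",tilt*f,degrees=True).as_matrix()
    d=R.inv().apply(p(a)-p(a0))+G*(Rr[:,2]-[0,0,1]); print(round(a,3),(d*1e3).round(1),round(tilt*f,1))
E
python3 lift.py .65 8
```

```text
t 15.2 angle 0.365 r 0.2008 F [ 1.9  6.  -6.4] w 0.0096 rot [-2.969 -0.     2.984]
0.422 [  0.    2.  -11.1] 1.6
0.479 [ -0.    4.6 -22.1] 3.2
0.536 [ -0.    7.8 -32.9] 4.8
0.593 [ -0.   11.7 -43.5] 6.4
0.65 [ -0.   16.1 -53.8] 8.0
```

Emit:
drive_tool(rows=[{"dx": 0, "dy": 0.002, "dz": -0.011, "rx": 1.6, "ry": 0, "rz": 0}, {"dx": 0, "dy": 0.0046, "dz": -0.022, "rx": 3.2, "ry": 0, "rz": 0}, {"dx": 0, "dy": 0.0078, "dz": -0.033, "rx": 4.8, "ry": 0, "rz": 0}, {"dx": 0, "dy": 0.0117, "dz": -0.0435, "rx": 6.4, "ry": 0, "rz": 0}, {"dx": 0, "dy": 0.016, "dz": -0.054, "rx": 8, "ry": 0, "rz": 0}])

```text
t: 15.82
ee_pos: [0.4594, -0.2147, 0.1637]
tcp_rot: [-2.828, -0.0, 2.984]
force: [2.0, 5.5, -6.8]
gripper_width: 0.0098
finger_force: 58.3
```

```bash
python3 lift.py .725 2
```

```text
t 15.82 angle 0.6474 r 0.2012 F [ 2.   5.5 -6.8] w 0.0098 rot [-2.828 -0.     2.984]
0.663 [ 0.   0.9 -2.9] 0.4
0.678 [ 0.   1.9 -5.8] 0.8
0.694 [ 0.   2.9 -8.7] 1.2
0.709 [  0.    3.9 -11.6] 1.6
0.725 [ -0.    5.  -14.5] 2.0
```

Emit:
drive_tool(rows=[{"dx": 0, "dy": 0.001, "dz": -0.003, "rx": 0.4, "ry": 0, "rz": 0}, {"dx": 0, "dy": 0.002, "dz": -0.006, "rx": 0.8, "ry": 0, "rz": 0}, {"dx": 0, "dy": 0.003, "dz": -0.009, "rx": 1.2, "ry": 0, "rz": 0}, {"dx": 0, "dy": 0.004, "dz": -0.012, "rx": 1.6, "ry": 0, "rz": 0}, {"dx": 0, "dy": 0.005, "dz": -0.0145, "rx": 2, "ry": 0, "rz": 0}])

```text
t: 16.45
ee_pos: [0.4608, -0.2061, 0.1756]
tcp_rot: [-2.794, -0.001, 2.983]
force: [2.4, 4.3, -8.7]
gripper_width: 0.0099
finger_force: 58.3
```

```bash
python3 lift.py .725 0|head -1; python3 - <<'E'
from h import *
P=[.5001,.0483,-.1584];ims={n:snapshot(n) for n in("scene","top")}
im=ims["scene"]
# pointer angle again, from scene and top
for n,ref in(("top",[334,175]),("scene",[232,225])):
    m=red(ims[n]);k,lab,st,ce=cv2.connectedComponentsWithStats(m.astype(np.uint8),connectivity=8)
    print(n,[(st[i].tolist(),ce[i].round(1).tolist()) for i in range(1,k) if st[i,4]>15 and np.hypot(*(ce[i]-ref))<40])
a=cv2.resize(im[130:280,150:350,::-1],(800,600),interpolation=2)
Q=lambda X:[tuple(int(round(v)) for v in (p-[150,130])*4) for p in proj("scene",stand2w(P,X))]
for t,c in((.725,(0,255,0)),(.65,(255,0,0)),(.80,(0,255,255))):
    for x,r0,r1 in((.106,.0,.165),(.075,.005,.155),(-.075,.005,.155)):
        q=Q([arm(t,x,r0),arm(t,x,r1)]); cv2.circle(a,q[1],3,c,-1)
        if t==.725: cv2.line(a,*q,c,1)
cv2.imwrite("pics/g5.png",a)
E
```

```text
t 16.45 angle 0.7214 r 0.2013 F [ 2.4  4.3 -8.7] w 0.0099 rot [-2.794e+00 -1.000e-03  2.983e+00]
top [([305, 173, 9, 5, 34], [308.3, 174.8])]
scene [([207, 206, 50, 38, 205], [233.2, 224.9])]
```

View pics/g5.png

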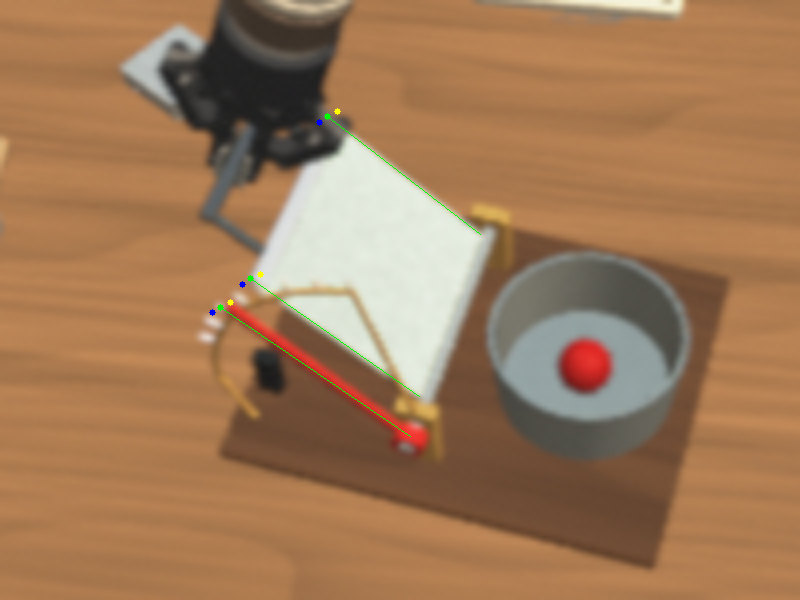

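```bash
cat > ang.py <<'E'
from h import *
P=[.5001,.0483,-.1584]; im=snapshot("scene"); im2=cv2.resize(im,None,fx=4,fy=4,interpolation=cv2.INTER_CUBIC)
h=cv2.cvtColor(im2,cv2.COLOR_RGB2HSV)
def line(pts):
    pts=np.float32(pts)
    for _ in range(3):
        vx,vy,x,y=cv2.fitLine(pts,cv2.DIST_HUBER,0,.01,.01).ravel(); d=(pts-[x,y])@[-vy,vx]; pts=pts[abs(d)<max(2.5*np.median(abs(d)),.8)]
    return (vx,vy),(x/4-.375,y/4-.375),pts
def angle(x,z,l):
    d,c,pts=l; nrm=np.array([-d[1],d[0]]); lo,hi=.04,.14
    def f(a,off=0):
        w=proj("scene",stand2w(P,[np.array(arm(a,x,r)) for r in(lo,hi)])); return w
    g=lambda q:np.diff(f(q[0])@nrm)
    a=least_squares(g,[.73]).x[0]; return round(a,4),"offset px",((f(a)-c)@nrm).round(2),len(pts)
r=((h[...,0]<8)|(h[...,0]>172))&(h[...,1]>165)&(h[...,2]>80)
X=[];E1=[];E2=[]
for u in range(4*212,4*246):
    v=np.flatnonzero(r[4*195:4*245,u])+4*195
    if len(v)>3: X.append((u,v.mean()))
white=(h[...,1]<60)&(h[...,2]>130)
print("pointer",angle(.106,0,line(X)))
for u in range(4*220,4*246):
    v=np.flatnonzero(white[4*190:4*232,u])+4*190
    if len(v): E1.append((u,v.max()))
for u in range(4*240,4*267):
    v=np.flatnonzero(white[4*155:4*200,u])+4*155
    if len(v): E2.append((u,v.min()))
print("flap near",angle(.075,0,line(E1)));print("flap far",angle(-.075,0,line(E2)))
E
python3 ang.py
```

```text
pointer (np.float64(0.7687), 'offset px', array([0.09, 0.09]), 135)
flap near (np.float64(0.7187), 'offset px', array([-0.47, -0.47]), 97)
flap far (np.float64(0.7163), 'offset px', array([0.34, 0.34]), 104)
```

The crop shows the flap raised along the green 0.725 lines, while the pointer tip (230,307) lies a bit higher; line fits give pointer 0.769 and flap 0.718 rad. Raise by 0.05.

```bash
python3 lift.py .772 1
```

```text
t 16.6 angle 0.7218 r 0.2013 F [ 2.6  5.2 -7.3] w 0.0098 rot [-2.794e+00 -1.000e-03  2.983e+00]
0.732 [ 0.   0.7 -1.9] 0.2
0.742 [ 0.   1.4 -3.7] 0.4
0.752 [ 0.   2.1 -5.6] 0.6
0.762 [ 0.   2.8 -7.4] 0.8
0.772 [ 0.   3.6 -9.3] 1.0
```

Emit:
drive_tool(rows=[{"dx": 0, "dy": 0.0009, "dz": -0.0025, "rx": 0.3, "ry": 0, "rz": 0}, {"dx": 0, "dy": 0.0018, "dz": -0.005, "rx": 0.6, "ry": 0, "rz": 0}, {"dx": 0, "dy": 0.0027, "dz": -0.0075, "rx": 0.9, "ry": 0, "rz": 0}, {"dx": 0, "dy": 0.0036, "dz": -0.0093, "rx": 1, "ry": 0, "rz": 0}, {"dx": 0, "dy": 0.0036, "dz": -0.0093, "rx": 1, "ry": 0, "rz": 0}])

```text
t: 17.23
ee_pos: [0.4618, -0.1998, 0.1831]
tcp_rot: [-2.776, -0.001, 2.983]
force: [3.3, 5.0, -9.2]
gripper_width: 0.0099
finger_force: 58.3
```

```bash
python3 lift.py .772 0|head -1; python3 ang.py; python3 - <<'E'
from h import *
im=snapshot("scene");cv2.imwrite("pics/g6.png",cv2.resize(im[110:330,150:450,::-1],(780,572),interpolation=2))
E
```

```text
t 17.23 angle 0.7712 r 0.2014 F [ 3.3  5.  -9.2] w 0.0099 rot [-2.776e+00 -1.000e-03  2.983e+00]
pointer (np.float64(0.7687), 'offset px', array([0.09, 0.09]), 135)
flap near (np.float64(0.7703), 'offset px', array([-0.51, -0.51]), 87)
flap far (np.float64(0.7666), 'offset px', array([0.27, 0.27]), 103)
```

View pics/g6.png

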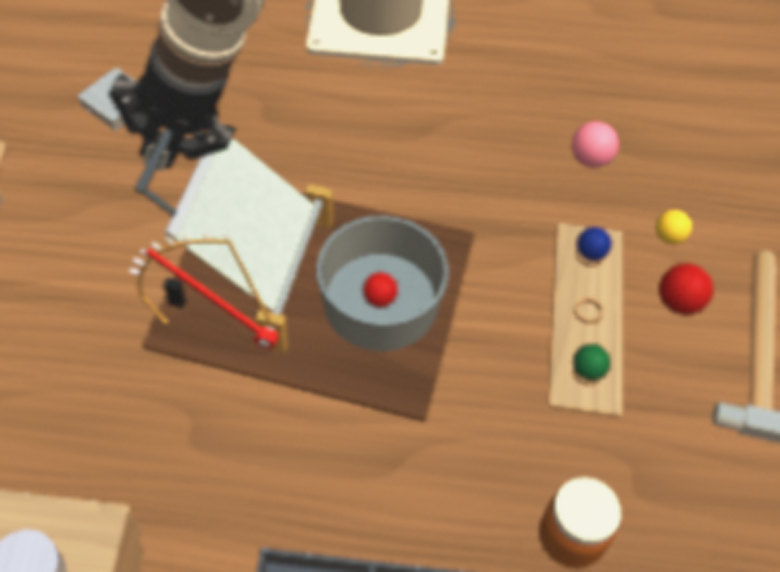

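The flap's edges run parallel to the pointer (0.770 and 0.767 against 0.769 rad) and the gripper holds the bar. The red ball is in the pot (crop (380,290)), and everything else is in place.

```bash
python3 -c "
from cell import *
print(sign_off())"
```

```text
the job is handed in; nothing more can be done
None
```

The red ball was lowered to the pot's floor and released there, and the flap is held at about 0.77 rad, matching the pointer at 0.769 rad by camera; the job is handed in at about 17.5 s of the 51 s, result not reported back.

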